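Close the equipment bay of a small satellite

ROBOT

A 7-joint arm with a two-finger parallel gripper is mounted at the origin on the work surface. World frame = base frame: x ahead of the robot, y to its left, z up, the work surface at z = 0. Lengths are in mm, angles in rad, forces in N, time in s.
With the tool pointing down it reaches from about 400 to 875 mm from the base axis. Payload 4.4 kg.
Tool frame: the origin (TCP) lies at the very end of the fingers, on their centre line; the grasp point (between the pads) lies 19 mm behind it; z points along the fingers, y is the line along which they close (so a half turn about z gives the same grasp; the last joint's range is limited). The gripper opens to 85 mm and grips with 20 to 120 N. Pads are 22 mm wide; open, the fingers measure 114 mm over their backs; the gripper's body (76 mm by 85 mm) begins 54 mm behind the grasp point. The pads swing forward as they close: fully open they stand 13 mm farther back than shut.
Start: joints at [1.189, 0.628, 0.038, 1.517, -0.027, 0.996, -0.02], TCP at [201.904, -617.862, 194.813] pointing down, gripper open.
Joint ranges: [-3.06, 3.06], [-0.37, 2.12], [-1.25, 1.32], [0.18, 2.47], [-1.1, 4.24], [0.23, 1.98], [-2.94, 2.94]. Speed limits (rad/s): [2.57, 2.57, 3.14, 3.14, 3.14, 3.14, 3.14].

INTERFACE

Orientations are given as [roll, pitch, yaw] about the fixed x, y, z axes, in that order (R = Rz(yaw) Ry(pitch) Rx(roll)).
In Python, from cell import read_state, get_image, camera_info, finish_job gives the robot as it stands.
- The arm moves only by the tool play_rows, never from a script. Its argument "deltas" is one flat list of numbers, 7 for each row, row after row: the shift along the tool's x, y, z in mm, then the turn, a rotation vector about the tool's x, y, z in rad, then the opening, from 0 (shut) to 1 (fully open). In form: [dx, dy, dz, ax, ay, az, grip, dx, dy, dz, ax, ay, az, grip, ...]. A call has 1 to 10 rows; each row is the pose to reach, as a shift and turn from the pose commanded when the call began, along the tool's axes at that moment; what a row does not reach only later rows make up. A row lasts 1/8 s, in which the tool goes at most 62.5 mm and 10.7 degrees, less where a joint would pass 70% of its speed; a pose out of reach is approached as far as the arm can. A call with a gripper value outside its range is refused whole. The fingers move at their own pace and stop on an object; the grip force is fixed at half the most. Time passes only in rows, so rows that repeat a pose let the fingers close. It gives the time, the measured TCP pose, the force, the opening and the grip force at its end, in the units of the state.
- read_state(): the state, without advancing time (a new reading comes with each control period).
- get_image(name): name is "scene" or "side" or "wrist"; returns the picture (384x512x3 uint8, red, green, blue); there is no depth.
- camera_info(name): a dict with "fx", "fy", "cx", "cy" (pixels), "distortion" ([k1, k2, p1, p2, k3] as OpenCV has them; the pictures are not rectified), "T" (4x4, takes a point from camera to world coordinates). Camera axes: x right, y down, z forward; pixel columns grow to the right and rows downward; lengths in mm; the calibration is good to about 2 mm. A picture is of the moment at which its call begins: read the wrist's pose just before it. camera_info takes no time and is no camera call; for the wrist camera it gives the pose at the moment of the call.
- finish_job(): hands the job in; it is judged then, once.
The state is a dict: "clock": time; "qpos": joint angles; "qd": joint speeds; "tau": joint torques, N m; "eef_pos": TCP position; "tool_rot": TCP orientation; "force": force on the tool from outside, world axes, zero at the start; "torque": the same for the moment, N m; "width": finger opening in mm; "gripper_force": force on a finger pad.
Only numpy, scipy, OpenCV 4.12 (cv2) and the standard library are available. Lean on these libraries where they do the work, as an engineer would, in place of code of your own. Each camera call takes 0.05 s, during which the arm holds its last target. There are 200 camera calls.

TASK

Close the open bay of the small satellite with the loose white access panel: with the panel tilted, hook its thin lip under the orange ledge and slide it in gently until it is fully home against the stop you will feel there, without shoving that stop back, then swing the panel down and press until it snaps past both spring plungers and lies flush on its seat. Let go and leave the panel so, still fully home; push gently all along, never harder than 20 N, and leave the reaction wheel, screw jar and screwdriver where they are.

Things in the scene. Friction and masses are not known exactly. Their poses are not given: they have to be found in the camera images.
- satellite: Aluminium satellite bus, a box 192 (x, from -100 to +92) by 129 (y) mm, fixed on the blue mat, open on top. Origin: centre of its underside, at mat level; z up. Its -x end (roughly towards the robot) carries the orange ledge; side walls: inner faces at y = +-56.5 mm, tops at z = 88. A flat black solar wing (75 x 100 mm, 4 mm thick) lies on the mat beyond its +x end.
- bay_center (a point): Centre of the panel's seat, a level frame along both sides and the +x end, at satellite z = 75 mm; axes as the satellite's. The +x end wall has its inner face 84 mm from here and rises 6 mm above the seat: between it and the ledge's edge there are only 142 mm.
- ledge_edge (a point): Middle of the orange ledge's lower free edge: satellite x = -58, z = 87 mm (12 mm above the seat; ledge 5 mm thick, full width); axes as the satellite's. Out of sight under the ledge a stop faces +x, its face anywhere from 12 to 26 mm behind this edge (towards -x): it is set differently on each unit, so it must be found by feel.
- plungers_mid (a point): Midway between two ball-nosed spring plungers, one on each side wall (satellite x = 45, z = 84 mm). Steel balls of 10 mm radius reach in to y = +-52.5 mm and yield outwards at 1.5 N per mm; black housings up to z = 98 at y = +-65 to 85. Pressing the panel's edges past both takes about 5 to 12 N at the grip bar; then they hold it down.
- panel: Loose white access panel, 150 (x) by 110 (y) mm, about 0.3 kg, lying right side up. Origin: centre of its underside, z up. Plate 5 mm thick from x = -47 to 75 mm; a steel lip 90 mm wide, 4 mm thick, level with the underside, runs on to x = -75. A brass square marks the +x, +y corner. Closed, it lies on the seat with its x axis like the satellite's.
- panel_grip (a point): Point in the panel's black grip bar at panel x = 10, y = 0, z = 29 mm; axes as the panel's. The bar stands across the plate, 14 mm thick (x), 60 mm long (y), from z = 5 to z = 39 mm: grip it across its thickness, near this point.
- panel_lip (a point): Middle of the lower edge of the lip's end (panel x = -75 mm, underside).
- panel_front (a point): Middle of the lower edge of the panel's other end (panel x = +75 mm, underside).
- contact_pin (a joint): Small sprung brass contact in the middle of the hidden stop's face, reaching 3 mm out of it: 0 when untouched, 0.003 (m) when the lip has pressed it in level with the stop's face, that is when the panel is fully home. Its spring is weak (under 1 N).
- stop (a joint): How far (m) the hidden stop has been shoved back, towards the satellite's -x, out of its setting: 0 as set. Friction alone holds it: it stands firm up to about 6 N and slips, and stays slipped, when pushed harder.
- reaction_wheel: Bystander: steel disc, 44 mm diameter, 26 mm high, standing on the mat; origin under its centre.
- screw_jar: Bystander: small jar with blue cap, 36 mm diameter, 36 mm high; origin under its centre.
- screwdriver: Bystander: red-handled screwdriver 150 mm long, lying on the mat along its x axis.
Things that resemble listed ones, but are neither listed nor needed, are in the scene too. What is meant by the panel is not blue or purple, and is the larger of those in its own colour.

How it is judged:
By the outcome, as a careful person would: the job done as asked, in the order asked, and still so for the second after the job is handed in, with the robot touching nothing.
It also fails if it takes over 54 s, if anything falls off the work surface, if the arm or the gripper's body presses on something with over 40 N, if the wrist force passes 120 N, or if a joint passes its speed limit or range.

## Working session

There is one attempt and no reset: what is moved stays moved. The work goes in short steps, Python scripts to look and compute and a tool call to move; the robot and the scene stay as the last step left them, time stands still between calls to the robot, and variables do not carry over. Pictures are saved under pics/ and viewed, at most 10 in all, crops included, and the job is handed in when it is done.

Besides the shell and the picture viewer there is one more tool, called after ">>>" as name(argument=value, ...) on one line, values as JSON. play_rows: Moves the arm, as the interface text tells. Its arguments: {"type":"object","properties":{"deltas":{"type":"array"}},"required":["deltas"]}

```bash
mkdir -p pics; cat > h.py <<'E'
import numpy as np, cv2
from cell import *
def snap(n,f):
    im=get_image(n); cv2.imwrite(f'pics/{f}.png',im[:,:,::-1]); return im
E
python3 - <<'E'
from h import *
a=snap('scene','s0');b=snap('side','d0');c=snap('wrist','w0')
cv2.imwrite('pics/both.png',np.vstack([cv2.resize(np.hstack([a,b]),(800,300)),cv2.resize(np.hstack([c,c*0]),(800,300))])[:,:,::-1])
for n in('scene','side','wrist'):
    i=camera_info(n);print(n,i['fx'],i['cx'],i['cy'],i['distortion'],np.round(i['T'],3).tolist())
print(read_state())
E
```

```text
scene 384.4594656939114 255.48340641396297 192.0564824593629 [-0.10701113  0.          0.          0.          0.        ] [[0.245, 0.781, -0.574, 1105.748], [0.969, -0.208, 0.13, -196.946], [-0.018, -0.589, -0.808, 852.787], [0.0, 0.0, 0.0, 1.0]]
side 465.1605410400676 258.87408113047024 191.486435260062 [-0.03470114  0.          0.          0.          0.        ] [[-0.806, -0.335, 0.487, 44.856], [-0.591, 0.443, -0.674, 645.57], [0.01, -0.832, -0.555, 662.959], [0.0, 0.0, 0.0, 1.0]]
wrist 279.4188449152201 252.4488435231574 190.2412037407467 [-0.03385214  0.          0.          0.          0.        ] [[0.311, -0.9, -0.306, 281.36], [-0.951, -0.295, -0.098, -591.003], [-0.002, 0.321, -0.947, 372.961], [0.0, 0.0, 0.0, 1.0]]
{'clock': 0.15, 'qpos': array([ 1.18923343,  0.62914397,  0.03843758,  1.51812867, -0.02703102,
        0.99630163, -0.01999114]), 'qd': array([-0.00084527, -0.00121851,  0.00094098, -0.00237054, -0.00011262,
       -0.00042783, -0.00015231]), 'tau': array([ 2.85147129e-03, -5.63795793e+01,  1.22786298e+00, -1.93649179e+01,
        1.10104147e-02,  7.39637122e-03, -4.88365657e-06]), 'eef_pos': array([ 201.73575636, -617.34902566,  194.0965771 ]), 'tool_rot': array([-3.14012789e+00, -2.49722597e-05,  3.15763821e-01]), 'force': array([ 0.63894142, -0.85973259, -0.4663658 ]), 'torque': array([-0.01753205,  0.01028004, -0.00312914]), 'gripper_force': 0.0, 'width': 85.41721688834784}
```

View pics/s0.png

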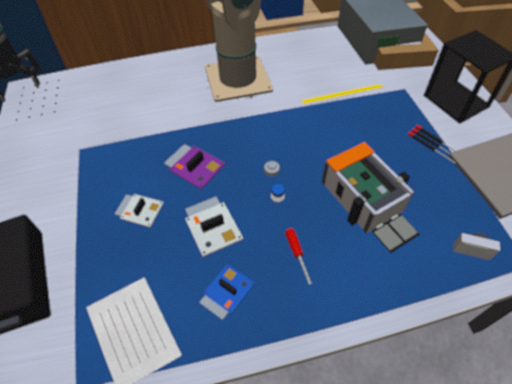

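View pics/d0.png

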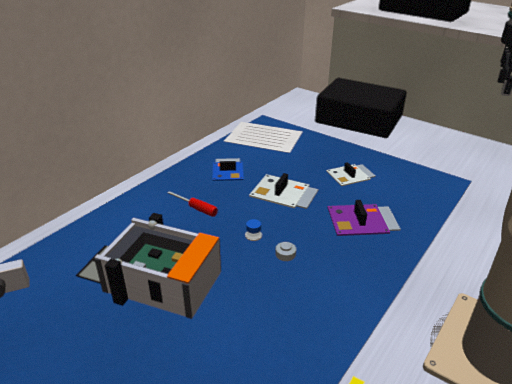

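The candidates for the panel are white-large scene (214,226), white-small (141,209), purple (195,165) and blue (228,290). The large white one with the black bar fits, being neither blue nor purple and larger than the other white one. I'll confirm it in an enlarged crop, together with the satellite.

```bash
python3 - <<'E'
from h import *
a=cv2.imread('pics/s0.png');b=cv2.imread('pics/d0.png')
c=lambda im,x,y,w,h:cv2.resize(im[y:y+h,x:x+w],(400,300),interpolation=cv2.INTER_CUBIC)
cv2.imwrite('pics/crop.png',np.vstack([np.hstack([c(a,170,185,100,75),c(b,235,160,100,75)]),np.hstack([c(a,310,135,120,90),c(b,80,205,150,112)])]))
E
```

```text
(no output)
```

View pics/crop.png

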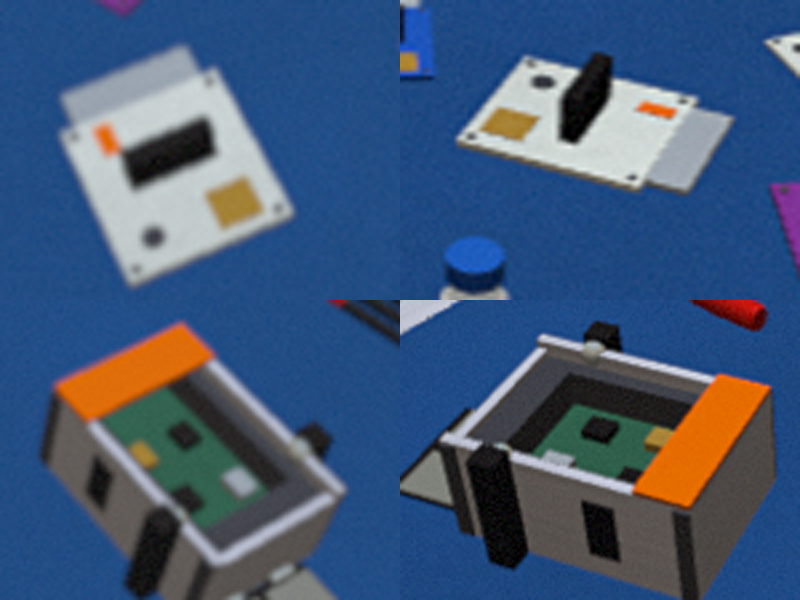

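The crop confirms the large white panel: it has a lip, and its brass square is at the +x,+y corner. Next I triangulate the corners from both views.

```bash
cat >> h.py <<'E'
def ray(n,uv,T=None):
    i=camera_info(n);K=np.array([[i['fx'],0,i['cx']],[0,i['fy'],i['cy']],[0,0,1]]);T=i['T'] if T is None else T;T=np.array(T)
    p=cv2.undistortPoints(np.float64(uv).reshape(-1,1,2),K,np.float64(i['distortion'])).reshape(-1,2)
    return T[:3,3],np.c_[p,np.ones(len(p))]@T[:3,:3].T
def plane(n,uv,z,T=None):
    o,d=ray(n,uv,T);return o+d*((z-o[2])/d[:,2])[:,None]
def tri(rays):
    out=[]
    for k in range(len(rays[0][1])):
        A=0;b=0
        for o,d in rays:
            u=d[k]/np.linalg.norm(d[k]);P=np.eye(3)-np.outer(u,u);A=A+P;b=b+P@o
        out.append(np.linalg.solve(A,b))
    return np.array(out)
def fit(model,world): # 2D rigid
    m=np.float64(model);w=np.float64(world)[:,:2];mc=m.mean(0);wc=w.mean(0)
    a=m-mc;b=w-wc;th=np.arctan2((a[:,0]*b[:,1]-a[:,1]*b[:,0]).sum(),(a*b).sum())
    c,s=np.cos(th),np.sin(th);R=np.array([[c,-s],[s,c]]);t=wc-R@mc
    return th,t,w-(m@R.T+t)
E
python3 - <<'E'
from h import *
np.set_printoptions(suppress=True,precision=1)
ps=np.array([(65,133),(213,70),(293,213),(133,285)])/4+[170,185]-.4
pd=np.array([(297,97),(240,187),(58,140),(125,58)])/4-.4+[235,160]
W=tri([ray('scene',ps),ray('side',pd)]);print(W)
M=[(-47,-55),(-47,55),(75,55),(75,-55)]
for w in(W,plane('scene',ps,5),plane('side',pd,5)): print(fit(M,w))
ss=np.array([(55,85),(183,23),(213,55),(93,120),(345,190),(217,262)])*.3+[310,135]-.4
sd=np.array([(370,86),(295,207),(235,190),(322,76),(43,140),(140,38)])*.375+[80,205]-.4
W=tri([ray('scene',ss),ray('side',sd)]);print(W)
M=[(-100,-64.5),(-100,64.5),(-58,64.5),(-58,-64.5),(92,64.5),(92,-64.5)]
z=np.array([92,92,92,92,88,88])
print(fit(M,W))
for n,u in(('scene',ss),('side',sd)):
    print(fit(M,np.vstack([plane(n,u[k:k+1],z[k]) for k in range(6)])))
E
```

```text
[[ 538.1 -257.8    7. ]
 [ 513.9 -153.2    5.7]
 [ 633.4 -126.4    5.5]
 [ 657.5 -232.8    5. ]]
(np.float64(0.21863238965140844), array([ 572.1, -195.6]), array([[-0. ,  1.6],
       [-0.3, -1.1],
       [ 0.1, -0.8],
       [ 0.3,  0.2]]))
(np.float64(0.219453844803211), array([ 571.6, -195.6]), array([[-0.4,  1.9],
       [-0.8, -1.4],
       [ 0.4, -0.7],
       [ 0.8,  0.2]]))
(np.float64(0.22500220185906006), array([ 572.7, -196.8]), array([[ 0.3, -0.5],
       [-0. ,  0.4],
       [ 0.3, -0.6],
       [-0.6,  0.7]]))
[[513.9 127.9  93.7]
 [475.3 251.3  92.9]
 [515.6 261.8  93.1]
 [551.6 142.   92.7]
 [661.1 304.1  88.1]
 [695.8 184.8  88.4]]
(np.float64(0.2902228859429839), array([590. , 218.3]), array([[ 1.2,  0. ],
       [-0.4, -0.2],
       [-0.3, -1.7],
       [-1.2,  2.1],
       [ 1.5, -2.3],
       [-0.8,  2. ]]))
(np.float64(0.28472718904427), array([590.1, 219.4]), array([[ 0.2, -0.9],
       [ 0.3,  0.5],
       [-1.4, -2.2],
       [ 0.6,  3.2],
       [ 1.4, -1.9],
       [-1.2,  1.2]]))
(np.float64(0.2983341836329129), array([590. , 216.9]), array([[ 1.9,  0.6],
       [-1. , -0.6],
       [ 0.7, -0.8],
       [-2.8,  0.6],
       [ 1.3, -2.4],
       [-0.2,  2.5]]))
```

Measured positions:
- **Panel:** centre (572,-196), yaw 0.22.
- **Satellite:** (590,218), yaw 0.29.
- **Heights:** these match the text.

Next I work out the approach to above the grip bar.

```bash
cat >> h.py <<'E'
from scipy.spatial.transform import Rotation as Ro
def rows(p,R,s=None):
    """delta row from measured pose to TCP p, rotation R"""
    s=s or read_state();R0=Ro.from_euler('xyz',s['tool_rot'])
    return np.round(R0.inv().apply(np.array(p)-s['eef_pos']),1).tolist(),np.round((R0.inv()*R).as_rotvec(),3).tolist()
def tool(yaw,tilt=0): # tool for panel at yaw, front raised by tilt
    return Ro.from_euler('z',yaw)*Ro.from_euler('y',-tilt)*Ro.from_matrix([[0,1,0],[1,0,0],[0,0,-1]])
E
python3 - <<'E'
from h import *
print(rows([582,-193.6,120],tool(.221)))
E
```

```text
([493.1, -284.6, 74.5], [-0.001, -0.001, -1.476])
```

>>> play_rows(deltas=[493,-285,74,0,0,-1.476,1,493,-285,74,0,0,-1.476,1,493,-285,74,0,0,-1.476,1,493,-285,74,0,0,-1.476,1,493,-285,74,0,0,-1.476,1,493,-285,74,0,0,-1.476,1,493,-285,74,0,0,-1.476,1,493,-285,74,0,0,-1.476,1,493,-285,74,0,0,-1.476,1,493,-285,74,0,0,-1.476,1])

```text
clock: 1.4
eef_pos: [585.0, -187.5, 120.2]
tool_rot: [3.139, -0.003, 1.799]
force: [0.0, -0.1, 0.4]
width: 85.3
gripper_force: 0.0
```

```bash
python3 - <<'E'
from h import *
get_image('wrist')
T=camera_info('wrist')['T'];w=snap('wrist','w1');np.save('Tw1',T)
s=read_state();print(s['eef_pos'],s['tool_rot'],s['qpos'],rows([582,-193.6,10],tool(.221)))
E
```

```text
[ 582.61598218 -191.83847522  120.23916515] [-3.14125175e+00 -1.04613420e-03  1.79505899e+00] [ 0.47959446  0.68063721 -0.33715649  1.69025554  0.28744375  0.82054399
  0.23881886] ([-1.7, -1.0, 110.2], [-0.0, -0.001, 0.003])
```

View pics/w1.png

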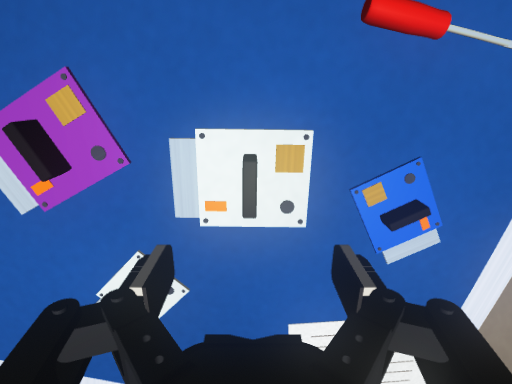

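The wrist view shows the large white panel, with plate corners about (196,130), (313,131), (307,227), (200,226). The bar is at (250,186), square to the fingers.

```bash
python3 - <<'E'
from h import *
np.set_printoptions(suppress=True,precision=1)
T=np.load('Tw1.npy');im=cv2.imread('pics/w1.png')
m=((im.min(2)>205)).astype(np.uint8)
m[:,:170]=0;m[:110]=0;m[240:]=0;m[:,330:]=0
m=cv2.morphologyEx(m,cv2.MORPH_CLOSE,np.ones((3,3)))
c=max(cv2.findContours(m,0,2)[0],key=cv2.contourArea)
h=cv2.convexHull(c);q=cv2.approxPolyDP(h,4,True).reshape(-1,2);print(q)
q=np.float64([min(q,key=lambda p:np.hypot(*(p-k))) for k in [(200,226),(196,130),(313,131),(307,227)]])
W=plane('wrist',q,5,T);print(W,fit([(-47,-55),(-47,55),(75,55),(75,-55)],W))
b=(im.max(2)<90).astype(np.uint8);b[:,:235]=0;b[:,265:]=0;b[:145]=0;b[222:]=0
n,l,st,ce=cv2.connectedComponentsWithStats(b);k=1+st[1:,4].argmax();print(st[k])
x,y,w,hh=st[k][:4]; P=plane('wrist',[(x+w/2-.5,y+1),(x+w/2-.5,y+hh-2)],39,T);print(P,P.mean(0))
E
```

```text
[[195 129]
 [312 131]
 [305 225]
 [200 225]]
[[ 539.4 -259.4    5. ]
 [ 516.  -152.3    5. ]
 [ 634.9 -126.9    5. ]
 [ 658.3 -232.     5. ]] (np.float64(0.21766311821215156), array([ 573.5, -195.7]), array([[-0.1,  0.1],
       [ 0.3, -0.1],
       [ 0.1, -1.1],
       [-0.3,  1.1]]))
[243 155  14  62 298]
[[ 576.1 -160.4   39. ]
 [ 589.5 -219.5   39. ]] [ 582.8 -190.    39. ]
```

>>> play_rows(deltas=[-2,0,40,0,0,0,1,-2,0,75,0,0,0.003,1,-2,0,100,0,0,0.003,1,-2,0,109,0,0,0.003,1,-2,0,109,0,0,0.003,1,-2,0,109,0,0,0.003,0,-2,0,109,0,0,0.003,0,-2,0,109,0,0,0.003,0,-2,0,109,0,0,0.003,0,-2,0,109,0,0,0.003,0])

```text
clock: 2.75
eef_pos: [582.6, -195.7, 11.9]
tool_rot: [3.141, 0.0, 1.789]
force: [0.4, 0.1, -0.7]
width: -0.2
gripper_force: 0.0
```

>>> play_rows(deltas=[0,0,0,0,0,0,0,0,0,0,0,0,0,0,0,0,0,0,0,0,0])

```text
clock: 3.12
eef_pos: [582.5, -195.8, 11.8]
tool_rot: [3.142, -0.0, 1.789]
force: [0.5, 0.7, 0.1]
width: -0.1
gripper_force: 0.0
```

```bash
python3 - <<'E'
from h import *
a=snap('scene','s2');b=snap('wrist','w2')
cv2.imwrite('pics/c2.png',np.hstack([cv2.resize(a[170:270,150:284],(400,300)),cv2.resize(b,(400,300))])[:,:,::-1])
print(read_state()['eef_pos'])
E
```

```text
[ 582.42364762 -195.76035357   11.78202104]
```

View pics/c2.png

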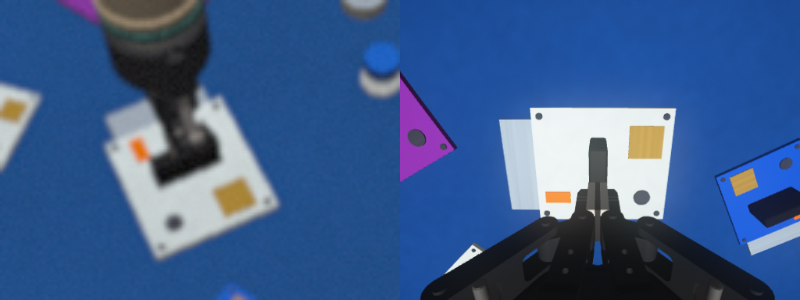

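```bash
python3 - <<'E'
from h import *
i=camera_info('wrist');T=np.array(i['T']);K=np.array([[i['fx'],0,i['cx']],[0,i['fy'],i['cy']],[0,0,1]])
s=read_state()
def proj(P):
    C=np.linalg.inv(T);return cv2.projectPoints(np.float64(P),cv2.Rodrigues(C[:3,:3])[0],C[:3,3],K,np.float64(i['distortion']))[0].reshape(-1,2).round(0).tolist()
R=Ro.from_euler('z',.219).as_matrix();c=np.array([573.2,-195.7,0])
pts=np.array([[10,30,39],[10,-30,39],[10,30,5],[10,-30,5],[-47,55,5],[75,55,5],[75,-55,5],[-47,-55,5]])@R.T+c
print('tcp',proj([s['eef_pos']]),'grasp',proj([s['eef_pos']+[0,0,19]]),proj(pts))
b=cv2.imread('pics/w2.png');cv2.imwrite('pics/c3.png',cv2.resize(b[120:320,130:380],(800,640))[:600])
E
```

```text
tcp [[251.0, 221.0]] grasp [[251.0, 234.0]] [[253.0, 190.0], [253.0, 278.0], [253.0, 174.0], [253.0, 251.0], [166.0, 138.0], [350.0, 138.0], [335.0, 278.0], [181.0, 278.0]]
```

View pics/c3.png

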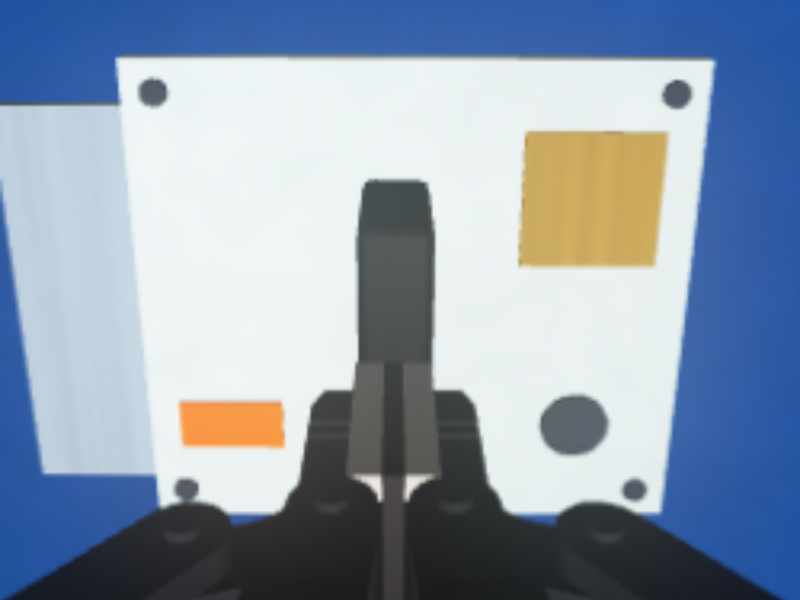

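The fingers look shut above or behind the bar. A side view with the projected TCP marked should show where the tips really are.

```bash
cat >> h.py <<'E'
def proj(n,P,T=None):
    i=camera_info(n);T=np.array(i['T'] if T is None else T);K=np.array([[i['fx'],0,i['cx']],[0,i['fy'],i['cy']],[0,0,1]]);C=np.linalg.inv(T)
    return cv2.projectPoints(np.float64(P),cv2.Rodrigues(C[:3,:3])[0],C[:3,3],K,np.float64(i['distortion']))[0].reshape(-1,2)
E
python3 - <<'E'
from h import *
s=read_state();p=s['eef_pos'];out=[]
for n in('side','scene'):
    im=snap(n,n+'3')[:,:,::-1].copy()
    u=proj(n,[p,p+[0,0,30]]);print(n,u)
    x,y=(u[0]-[40,45]).astype(int);c=cv2.resize(im[y:y+75,x:x+80],(400,375),interpolation=cv2.INTER_CUBIC)
    for k in u: cv2.circle(c,tuple(((k-[x,y]+.5)*5).astype(int).tolist()),3,(0,0,255),-1)
    out.append(c)
cv2.imwrite('pics/c4.png',np.hstack(out))
E
```

```text
side [[281.33794113 187.20129047]
 [281.77501514 177.25463765]]
scene [[211.77678484 225.71080192]
 [210.44314312 219.48472467]]
```

View pics/c4.png

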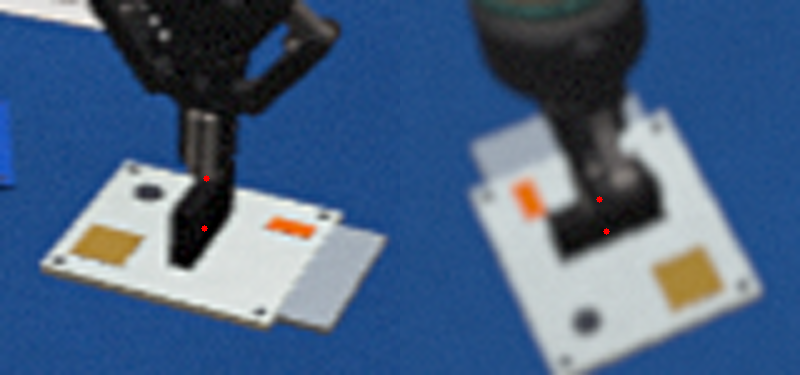

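```bash
python3 - <<'E'
from h import *
s=read_state();R=Ro.from_euler('xyz',s['tool_rot']);p=s['eef_pos']
for h in(0,20,25,30,35,40,45): print(h,*[proj('wrist',[p+R.apply([x,0,-h])])[0].round(0) for x in(11,0)],(proj('wrist',[p+R.apply([11,5,-h])])-proj('wrist',[p+R.apply([11,-5,-h])]))[0].round(1), proj('side',[p+[0,0,h]]).round(0),proj('scene',[p+[0,0,h]]).round(0))
print(s['qpos'],s['eef_pos'],s['tool_rot'])
E
```

```text
0 [251. 207.] [251. 221.] [14.5 -0. ] [[281. 187.]] [[212. 226.]]
20 [251. 219.] [251. 234.] [16.1 -0. ] [[282. 181.]] [[211. 222.]]
25 [251. 222.] [251. 238.] [16.5 -0. ] [[282. 179.]] [[211. 221.]]
30 [251. 226.] [251. 242.] [17. -0.] [[282. 177.]] [[210. 219.]]
35 [251. 230.] [251. 247.] [17.5 -0. ] [[282. 176.]] [[210. 218.]]
40 [251. 234.] [251. 251.] [18. -0.] [[282. 174.]] [[210. 217.]]
45 [251. 238.] [251. 256.] [18.6 -0. ] [[282. 172.]] [[210. 216.]]
[ 0.44567042  0.82868553 -0.27407076  1.74904111  0.35420799  0.61266765
  0.18208139] [ 582.43555857 -195.79991066   11.80487956] [-3.14158894e+00 -3.32434314e-05  1.78877207e+00]
```

>>> play_rows(deltas=[0,0,0,0,0,0,1,0,0,0,0,0,0,1,0,0,0,0,0,0,1,1,0,6,0,0,0,1,2,0,12,0,0,0,1,2,0,18,0,0,0,1,2,0,18,0,0,0,1])

```text
clock: 4.2
eef_pos: [581.5, -193.7, -7.0]
tool_rot: [-3.14, -0.001, 1.789]
force: [1.1, -1.0, 0.7]
width: 85.4
gripper_force: 0.0
```

>>> play_rows(deltas=[0,0.5,5,0,0,0,1,0,0.5,12,0,0,0,1,0,0.5,12,0,0,0,1])

```text
clock: 4.58
eef_pos: [581.9, -193.6, -18.9]
tool_rot: [-3.14, -0.001, 1.789]
force: [0.4, -0.0, -0.6]
width: 85.2
gripper_force: 0.0
```

>>> play_rows(deltas=[0,0,0,0,0,0,0,0,0,0,0,0,0,0,0,0,0,0,0,0,0,0,0,0,0,0,0,0,0,0,0,0,0,0,0])

```text
clock: 5.2
eef_pos: [582.7, -193.8, -17.8]
tool_rot: [3.141, 0.0, 1.789]
force: [-0.4, 0.1, 2.2]
width: 12.9
gripper_force: 60.3
```

The panel is gripped: width 12.9, grip force 60 N. The tips sit about 25 mm or more behind the reported TCP, so I'll re-measure the panel in the tool frame. I lift and go to a viewpoint where both the satellite and the held panel are visible.

>>> play_rows(deltas=[0,0,-10,0,0,0,0,0,0,-40,0,0,0,0,10,3,-85,0,0,0,0,40,15,-130,0,0,-0.01,0,80,29,-175,0,0,-0.02,0,125,45,-215,0,0,-0.03,0,170,62,-255,0,0,-0.05,0,215,78,-290,0,0,-0.06,0,255,93,-310,0,0,-0.07,0,286,104,-318,0,0,-0.072,0])

```text
clock: 6.45
eef_pos: [622.0, 110.6, 301.5]
tool_rot: [3.14, -0.001, 1.863]
force: [0.7, -0.2, -4.1]
width: 12.5
gripper_force: 59.6
```

>>> play_rows(deltas=[0,0,0,0,0,0,0,0,0,0,0,0,0,0,0,0,0,0,0,0,0])

```text
clock: 6.82
eef_pos: [621.9, 106.1, 299.2]
tool_rot: [-3.14, 0.001, 1.859]
force: [0.1, 0.3, -4.5]
width: 12.7
gripper_force: 59.5
```

```bash
python3 - <<'E'
from h import *
s=read_state();T=camera_info('wrist')['T'];snap('wrist','w5');np.savez('w5',T=T,p=s['eef_pos'],r=s['tool_rot']);print(s['eef_pos'],s['tool_rot'],s['force'],s['torque'],s['width'])
cv2.imwrite('pics/w5b.png',cv2.resize(cv2.imread('pics/w5.png'),(800,600),interpolation=cv2.INTER_CUBIC))
E
```

```text
[621.86439848 106.06193444 299.22915809] [-3.13997191e+00  9.25037890e-04  1.85864128e+00] [ 0.05642788  0.33307528 -4.49120507] [-0.02050008 -0.03491268 -0.01123275] 12.69676205170209
```

View pics/w5b.png

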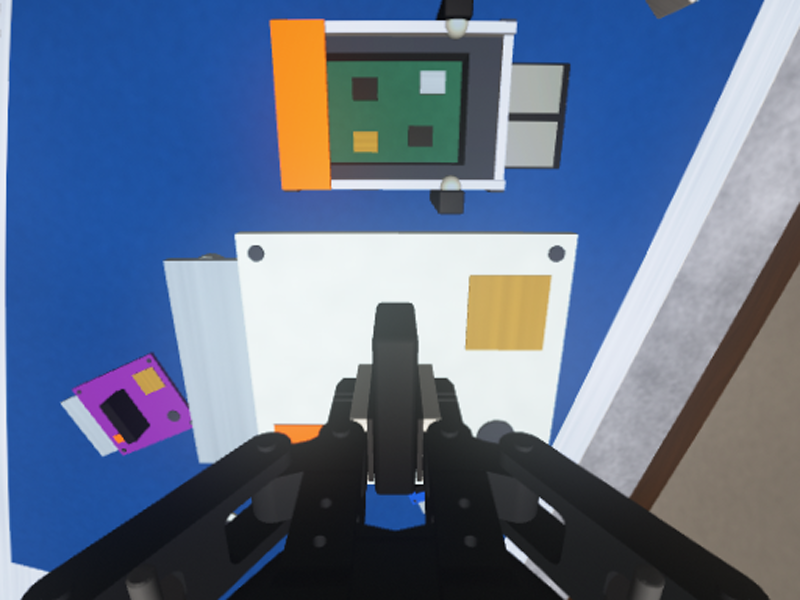

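The view shows the satellite at the top, with its orange ledge around (300,105) and both plungers at (457,25) and (451,185). The held panel is below it, with plate corners (236,234) and (577,234), the lip on the left, and the bar between the pads. Next I compute precise poses.

```bash
cat > m5.py <<'E'
from h import *
np.set_printoptions(suppress=True,precision=2)
d=np.load('w5.npz');T=d['T'];im=cv2.imread('pics/w5.png');g=cv2.cvtColor(im,6)
i=camera_info('wrist');K=np.array([[i['fx'],0,i['cx']],[0,i['fy'],i['cy']],[0,0,1]]);D=np.float64(i['distortion'])
sub=lambda pts:cv2.cornerSubPix(g,np.float32(pts).reshape(-1,1,2)*.64-.2,(3,3),(-1,-1),(3,40,.01)).reshape(-1,2)
# panel via PnP
M=np.float64([(-47,55,5),(75,55,5),(-75,45,4),(-75,-45,4),(3,30,39),(17,30,39)])
raw=np.array([(236,234),(577,234),(164,261),(198,462),(378,304),(415,304)]);q=sub(raw);print(q-(raw*.64-.2))
ok,rv,tv=cv2.solvePnP(M,np.float64(q),K,D);e=cv2.projectPoints(M,rv,tv,K,D)[0].reshape(-1,2)-q;print('res',e)
R0=Ro.from_euler('xyz',d['r']).as_matrix();Rp=T[:3,:3]@cv2.Rodrigues(rv)[0];tp=T[:3,:3]@tv.ravel()+T[:3,3]
o=R0.T@(tp-d['p']);print('panel origin in tool',o,'euler rel',Ro.from_matrix(tool(0).as_matrix().T@Rp if 0 else (R0@tool(0).as_matrix().T).T@Rp).as_euler('xyz'))
# satellite
hsv=cv2.cvtColor(im,40);m=((hsv[:,:,0]<18)&(hsv[:,:,1]>180)&(hsv[:,:,2]>120)).astype(np.uint8);m[130:]=0
c=max(cv2.findContours(m,0,2)[0],key=cv2.contourArea);x=cv2.approxPolyDP(cv2.convexHull(c),3,True).reshape(-1,2);print(x)
q=sub([(270,19),(326,19),(330,190),(282,190),(517,21),(504,190)]);print(q)
Ms=np.float64([(-100,64.5,92),(-58,64.5,92),(-58,-64.5,92),(-100,-64.5,92),(92,64.5,88),(92,-64.5,88)])
W=np.vstack([plane('wrist',q[k:k+1],Ms[k,2],T) for k in range(6)]);print(fit(Ms[:,:2],W))
ok,rv,tv=cv2.solvePnP(Ms,np.float64(q),K,D);Rs=T[:3,:3]@cv2.Rodrigues(rv)[0];print('pnp',T[:3,:3]@tv.ravel()+T[:3,3],Ro.from_matrix(Rs).as_euler('xyz'))
# walls: inner edge via gradient along columns
def edge(cols,r0,r1,sign):
    out=[]
    for c in cols:
        gr=np.gradient(g[r0:r1,c].astype(float))*sign;k=gr.argmax()
        w=np.clip(gr[max(0,k-2):k+3],0,None);out.append((c,r0+max(0,k-2)+(w*np.arange(len(w))).sum()/w.sum()))
    return np.array(out)
for nm,r0,r1,sg,y in(('+in',16,30,-1,56.5),('+out',8,18,1,64.5),('-in',108,120,1,-56.5),('-out',116,128,-1,-64.5)):
    E=edge(range(215,272,2),r0,r1,sg);P=plane('wrist',E,88,T)
    f=np.polyfit(P[:,0],P[:,1],1);print(nm,'yaw',np.arctan(f[0]),'resid',np.std(P[:,1]-np.polyval(f,P[:,0])),'centre offset line: y at x=590:',np.polyval(f,590)-y/np.cos(np.arctan(f[0])))
E
python3 m5.py
```

```text
[[-1.21 -0.08]
 [ 0.51  0.07]
 [-0.6  -0.22]
 [ 0.69  0.27]
 [ 0.09 -0.67]
 [-2.03 -0.66]]
res [[-4.98  1.92]
 [-1.76  2.56]
 [ 5.81  0.82]
 [-4.47  2.44]
 [ 3.67 -5.01]
 [ 2.55 -3.88]]
panel origin in tool [ 165.33   21.91 -311.39] euler rel [ 0.17  0.37 -3.07]
[[206  13]
 [211 120]
 [181 120]
 [173  13]]
[[172.24  12.44]
 [208.62  12.65]
 [212.37 120.64]
 [179.98 120.75]
 [330.38  13.61]
 [322.29 120.94]]
(np.float64(0.28503415907795127), array([593.12, 218.12]), array([[-1.17, -0.13],
       [ 1.22,  0.04],
       [ 0.7 ,  0.19],
       [-1.04, -0.44],
       [ 0.12,  0.48],
       [ 0.17, -0.13]]))
pnp [592.65 217.57   1.19] [-0.    0.01  0.29]
+in yaw 0.2884979544153341 resid 0.01988824337672052 centre offset line: y at x=590: 217.37559007104048
+out yaw 0.2872342880962014 resid 0.00851172256555628 centre offset line: y at x=590: 217.93189532548467
-in yaw 0.287219402230261 resid 0.014244356136224016 centre offset line: y at x=590: 217.01476133109347
-out yaw 0.2806783794288412 resid 0.1164625347462937 centre offset line: y at x=590: 216.64510287947482
```

```bash
cat >> m5.py <<'E'
print('-----')
q=sub(raw); q[5]=raw[5]*.64-.2;q[4]=raw[4]*.64-.2
C=np.linalg.inv(T);Rg=(R0@tool(0).as_matrix().T)
for o0 in ([0,-10,17.8],):
    tg=C[:3,:3]@(d['p']+R0@np.array(o0))+C[:3,3];rg=cv2.Rodrigues(C[:3,:3]@Rg)[0]
    for idx in ([0,1,2,3],[0,1,2,3,4,5]):
        ok,rv,tv=cv2.solvePnP(M[idx],np.float64(q[idx]),K,D,rg.copy(),tg.reshape(3,1).copy(),True,0)
        e=cv2.projectPoints(M,rv,tv,K,D)[0].reshape(-1,2)-q
        Rp=T[:3,:3]@cv2.Rodrigues(rv)[0];tp=T[:3,:3]@tv.ravel()+T[:3,3]
        print('origin in tool',R0.T@(tp-d['p']),'rel',Ro.from_matrix(Rg.T@Rp).as_euler('xyz'),'res',e.ravel())
E
python3 m5.py | sed -n '/-----/,$p'
```

```text
-----
origin in tool [  0.4   -9.13 -20.79] rel [-0.   -0.01  0.  ] res [-0.01 -0.03 -0.01  0.02 -0.01  0.    0.02  0.01 -5.15 21.62  1.27 21.69]
origin in tool [  2.11  -8.39 -20.99] rel [-0.14 -0.    0.01] res [ 4.2  -4.48 -4.43 -7.21  4.86 -3.78 -2.61  4.57 -3.91  4.84  2.1   4.51]
```

```bash
cat >> h.py <<'E'
S0=np.array([591.5,217.8,0]);SY=.287;O=np.array([.35,-9.5,-18.5])
def pose(xl,zl,th,y=0,dyaw=0):
    RS=Ro.from_euler('z',SY);Rp=RS*Ro.from_euler('z',dyaw)*Ro.from_euler('y',-th)
    org=S0+RS.apply([xl,y,zl])+Rp.apply([75,0,0]);Rt=tool(SY+dyaw,th);return org-Rt.apply(O),Rt
def now(): # panel state in satellite frame
    s=read_state();Rt=Ro.from_euler('xyz',s['tool_rot']);Rp=Rt*tool(0).inv();RS=Ro.from_euler('z',SY)
    l=RS.inv().apply(s['eef_pos']+Rt.apply(O)+Rp.apply([-75,0,0])-S0);e=(RS.inv()*Rp).as_euler('xyz')
    return 'lip',l.round(2),'rot',e.round(4),'F_sat',RS.inv().apply(s['force']).round(2),'tq',RS.inv().apply(s['torque']).round(2),'t',round(s['clock'],2),s['width']
E
python3 - <<'E'
from h import *
print(now(),rows(*pose(-48,125,.19)),rows(*pose(-48,100,.19)))
E
```

```text
('lip', array([ -86.85, -115.3 ,  317.96]), 'rot', array([-0.0007,  0.0013,  0.0009]), 'F_sat', array([-0.96, -0.03, -3.96]), 'tq', array([-0.08, -0.01, -0.02]), 't', 6.88, 13.081497187912456) ([115.3, 41.2, 176.4], [-0.191, 0.001, 0.001]) ([115.3, 41.2, 201.4], [-0.191, 0.001, 0.001])
```

>>> play_rows(deltas=[30,12,20,-0.04,0,0,0,65,25,60,-0.1,0,0,0,100,38,110,-0.16,0,0,0,115,41,150,-0.19,0,0,0,115,41,176,-0.191,0,0,0,115,41,190,-0.191,0,0.001,0,115,41,201,-0.191,0,0.001,0,115,41,201,-0.191,0,0.001,0,115,41,201,-0.191,0,0.001,0])

```text
clock: 8.0
eef_pos: [629.5, 230.0, 99.9]
tool_rot: [2.949, -0.0, 1.859]
force: [0.4, -0.9, -3.4]
width: 12.6
gripper_force: 59.3
```

```bash
python3 - <<'E'
from h import *
print(now(),rows(*pose(-48,85,.19)),rows(*pose(-48,78,.19)))
T=camera_info('wrist')['T'];s=read_state();a=snap('wrist','w6');b=snap('side','d6');np.savez('w6',T=T,p=s['eef_pos'],r=s['tool_rot'])
u=proj('side',[S0+[0,0,90]])[0].astype(int)
cv2.imwrite('pics/c6.png',np.hstack([cv2.resize(b[u[1]-75:u[1]+75,u[0]-100:u[0]+100],(400,300),interpolation=2),cv2.resize(a,(400,300))])[:,:,::-1])
E
```

```text
('lip', array([-46.53,   1.19, 101.87]), 'rot', array([ 0.0004, -0.193 ,  0.0014]), 'F_sat', array([ 0.19, -0.96, -3.43]), 'tq', array([ 0.01,  0.35, -0.02]), 't', 8.0, 12.59994210622363) ([-1.3, -4.7, 16.5], [0.003, -0.001, 0.001]) ([-1.3, -6.1, 23.4], [0.003, -0.001, 0.001])
```

View pics/c6.png

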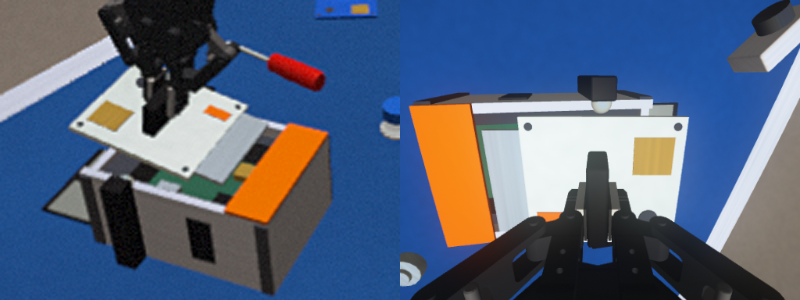

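The panel hovers correctly over the bay, with the lip on the ledge side and the brass square at +x,+y. I now measure panel edge against the +y wall in this same wrist picture.

```bash
cat > m6.py <<'E'
from h import *
np.set_printoptions(suppress=True,precision=2)
d=np.load('w6.npz');T=d['T'];im=cv2.imread('pics/w6.png');g=cv2.cvtColor(im,6).astype(float)
RS=Ro.from_euler('z',SY)
toS=lambda P:RS.inv().apply(P-S0)
# +y wall: white strip columns
for c in (110,130,150,170,190,240):
    print(c,g[118:152,c].astype(int).tolist())
# panel +y plate edge in panel plane
Rt=Ro.from_euler('xyz',d['r']);Rp=Rt*tool(0).inv();org=d['p']+Rt.apply(O)
E=[]
for c in range(165,360,10):
    gr=np.gradient(g[143:158,c]);k=gr.argmax();w=np.clip(gr[k-2:k+3],0,None);E.append((c,143+k-2+(w*np.arange(5)).sum()/w.sum()))
o,D=ray('wrist',E,T);n=Rp.apply([0,0,1]);q=org+n*5;P=o+D*(((q-o)@n)/(D@n))[:,None]
L=toS(P);f=np.polyfit(L[:,0],L[:,1],1);print('plate edge sat y, yaw',L[:,1].mean(),np.arctan(f[0]),np.std(L[:,1]-np.polyval(f,L[:,0])))
E
python3 m6.py
```

```text
110 [81, 81, 86, 93, 95, 96, 97, 97, 97, 98, 97, 98, 97, 150, 219, 233, 234, 234, 233, 234, 233, 234, 234, 234, 234, 234, 222, 124, 83, 83, 83, 84, 84, 84]
130 [80, 81, 92, 95, 95, 60, 34, 51, 56, 57, 89, 98, 98, 192, 230, 233, 233, 233, 233, 233, 233, 234, 234, 233, 234, 234, 140, 89, 85, 84, 86, 86, 87, 86]
150 [81, 54, 37, 36, 37, 37, 41, 59, 61, 69, 97, 99, 132, 228, 233, 233, 233, 233, 233, 233, 233, 233, 233, 233, 233, 204, 88, 88, 90, 90, 91, 123, 212, 213]
170 [84, 89, 96, 98, 98, 98, 99, 100, 101, 101, 101, 101, 205, 232, 233, 232, 233, 233, 233, 233, 233, 233, 233, 233, 230, 126, 93, 93, 93, 96, 116, 170, 242, 242]
190 [84, 93, 99, 98, 99, 100, 101, 101, 101, 102, 101, 115, 231, 232, 231, 232, 232, 232, 232, 232, 232, 232, 232, 228, 159, 95, 96, 96, 96, 100, 122, 180, 242, 243]
240 [40, 40, 41, 41, 42, 43, 43, 47, 72, 100, 133, 228, 228, 229, 229, 229, 229, 229, 229, 229, 229, 229, 218, 121, 95, 95, 96, 97, 97, 102, 115, 166, 241, 240]
plate edge sat y, yaw 56.183301088880704 -0.0024392335976919895 0.07010812071941215
```

```bash
cat >> m6.py <<'E'
print('----')
def cross(c,r0,r1,lev):
    v=g[r0:r1,c]-lev;k=np.where(v[:-1]*v[1:]<=0)[0][0];return c,r0+k+v[k]/(v[k]-v[k+1])
cs=[c for c in range(108,245,6)]
for nm,r0,r1,y in(('out',126,136,64.5),('in',136,149,56.5)):
    P=toS(plane('wrist',[cross(c,r0,r1,165) for c in cs],88,T));f=np.polyfit(P[:,0],P[:,1],1)
    print(nm,'wall y',P[:,1].mean(),'expected',y,'yaw',np.arctan(f[0]),np.std(P[:,1]-np.polyval(f,P[:,0])),P[0],P[-1])
Pe=o+D*(((q-o)@n)/(D@n))[:,None]
E2=[cross(c,146,154,206) for c in range(165,360,10)]
o2,D2=ray('wrist',E2,T);L=toS(o2+D2*(((q-o2)@n)/(D2@n))[:,None]);f=np.polyfit(L[:,0],L[:,1],1);print('plate y',L[:,1].mean(),np.arctan(f[0]))
# ledge edge x: orange->not along row
hsv=cv2.cvtColor(im,40);m=((hsv[:,:,0]<18)&(hsv[:,:,1]>180)&(hsv[:,:,2]>120))
P=[]
for r in range(160,260,10):
    k=np.where(m[r,:160])[0].max();P.append((k+.5,r))
X=toS(plane('wrist',P,92,T));f=np.polyfit(X[:,1],X[:,0],1);print('ledge edge x',X[:,0].mean(),'yaw',-np.arctan(f[0]))
print('lip end tool pred', now())
E
python3 m6.py | sed -n '/----/,$p'
```

```text
----
out wall y 63.876405190033815 expected 64.5 yaw -0.002200343132443609 0.05798673886511425 [-47.89  63.98  88.  ] [34.65 63.77 88.  ]
in wall y 55.65812478381535 expected 56.5 yaw -0.0013163887332944446 0.05370009307311128 [-49.13  55.66  88.  ] [34.55 55.64 88.  ]
plate y 55.94948887114678 0.0018928474534316315
ledge edge x -57.399183701726464 yaw 0.008370529209942475
lip end tool pred ('lip', array([-46.66,   1.29, 101.88]), 'rot', array([ 0.  , -0.19,  0.  ]), 'F_sat', array([-0.58,  0.6 , -4.32]), 'tq', array([ 0.06,  0.28, -0.02]), 't', 8.1, 12.784026230115792)
```

```bash
cat >> h.py <<'E'
S0=S0+Ro.from_euler('z',SY).apply([.6,-.75,0]);SY=.2855;O=np.array([.05,-9.5,-18.5])
E
python3 - <<'E'
from h import *
print(now());
for z in(95,85,78):print(rows(*pose(-49,z,.19,0,-.001)))
E
```

```text
('lip', array([-47.26,   1.67, 101.88]), 'rot', array([ 0.0003, -0.1929,  0.0031]), 'F_sat', array([-0.58,  0.6 , -4.32]), 'tq', array([ 0.06,  0.28, -0.02]), 't', 8.1, 12.784026230115792)
([-2.0, -3.1, 6.7], [0.003, -0.001, 0.004])
([-2.0, -5.0, 16.5], [0.003, -0.001, 0.004])
([-2.0, -6.3, 23.3], [0.003, -0.001, 0.004])
```

>>> play_rows(deltas=[-1,-2,4,0,0,0.002,0,-2,-3.1,8,0,0,0.004,0,-2,-5,16.5,0,0,0.004,0,-2,-5,16.5,0,0,0.004,0,-2,-5,16.5,0,0,0.004,0])

```text
clock: 8.72
eef_pos: [627.4, 227.6, 81.5]
tool_rot: [2.951, -0.001, 1.856]
force: [0.8, -0.5, -3.0]
width: 12.5
gripper_force: 59.4
```

```bash
python3 - <<'E'
from h import *
print(now());
for z in(81,79,77):print(rows(*pose(-49,z,.185,0,-.001)))
E
```

```text
('lip', array([-49.82,   0.13,  83.62]), 'rot', array([ 0.001 , -0.1909, -0.0004]), 'F_sat', array([ 0.65, -0.72, -3.02]), 'tq', array([-0.03,  0.31,  0.  ]), 't', 8.72, 12.515240195841022)
([-0.2, 0.2, 3.2], [0.006, -0.001, 0.001])
([-0.2, -0.2, 5.2], [0.006, -0.001, 0.001])
([-0.2, -0.6, 7.2], [0.006, -0.001, 0.001])
```

>>> play_rows(deltas=[0,0,2,0.003,0,0,0,0,0,3.5,0.006,0,0.001,0,0,0,5,0.006,0,0.001,0,0,0,5,0.006,0,0.001,0])

```text
clock: 9.22
eef_pos: [628.3, 227.7, 76.6]
tool_rot: [2.957, -0.001, 1.855]
force: [-0.5, 0.3, -4.1]
width: 13.0
gripper_force: 59.4
```

```bash
python3 -c "
from h import *
print(now());
for z in(78,77,76):print(rows(*pose(-49,z,.175,0,-.001)))"
```

```text
('lip', array([-4.895e+01,  2.000e-02,  7.927e+01]), 'rot', array([ 0.001 , -0.1848, -0.0017]), 'F_sat', array([-0.38,  0.45, -4.13]), 'tq', array([-0.02,  0.33, -0.02]), 't', 9.22, 13.037069227697524)
([0.0, -0.5, 2.1], [0.01, -0.001, -0.001])
([0.0, -0.7, 3.0], [0.01, -0.001, -0.001])
([0.0, -0.8, 4.0], [0.01, -0.001, -0.001])
```

```bash
python3 -c "
from h import *
for x,z in((-53,78),(-57,77),(-61,76.5),(-64,76)):print(rows(*pose(x,z,.178,0,-.001)))"
```

```text
([0.0, -4.3, 1.1], [0.007, -0.001, -0.001])
([0.0, -8.5, 1.3], [0.007, -0.001, -0.001])
([0.0, -12.5, 1.1], [0.007, -0.001, -0.001])
([-0.0, -15.5, 1.0], [0.007, -0.001, -0.001])
```

>>> play_rows(deltas=[0,-2,0.6,0.003,0,0,0,0,-4.3,1.1,0.007,0,-0.001,0,0,-6.5,1.2,0.007,0,-0.001,0,0,-8.5,1.3,0.007,0,-0.001,0,0,-10.5,1.2,0.007,0,-0.001,0,0,-12.5,1.1,0.007,0,-0.001,0,0,-12.5,1.1,0.007,0,-0.001,0])

```text
clock: 10.1
eef_pos: [616.6, 224.3, 73.4]
tool_rot: [2.964, -0.001, 1.856]
force: [0.5, -0.5, -3.0]
width: 12.7
gripper_force: 59.4
```

```bash
python3 -c "
from h import *
print(now())
for x in(-64,-67,-70):print(rows(*pose(x,76,.178,0,-.001)))"
```

```text
('lip', array([-6.113e+01, -1.000e-02,  7.664e+01]), 'rot', array([ 0.0008, -0.1779, -0.0005]), 'F_sat', array([ 0.31, -0.62, -3.01]), 'tq', array([ 0.01,  0.31, -0.01]), 't', 10.1, 12.70089397535918)
([-0.1, -2.9, 0.1], [-0.0, -0.001, 0.001])
([-0.1, -5.9, -0.4], [-0.0, -0.001, 0.001])
([-0.1, -8.8, -0.9], [-0.0, -0.001, 0.001])
```

>>> play_rows(deltas=[0,-1.5,0,0,0,0,0,0,-3,0,0,0,0,0,0,-4.5,-0.2,0,0,0,0,0,-6,-0.4,0,0,0,0,0,-6,-0.4,0,0,0,0])

```text
clock: 10.72
eef_pos: [610.9, 222.6, 72.7]
tool_rot: [2.964, -0.001, 1.856]
force: [0.6, -0.1, -3.1]
width: 12.8
gripper_force: 59.4
```

>>> play_rows(deltas=[0,-0.6,-0.1,0,0,0,0,0,-1.2,-0.2,0,0,0,0,0,-1.8,-0.3,0,0,0,0,0,-1.8,-0.3,0,0,0,0])

```text
clock: 11.22
eef_pos: [609.3, 222.2, 72.7]
tool_rot: [2.963, -0.001, 1.856]
force: [0.9, 0.5, -3.4]
width: 12.7
gripper_force: 59.5
```

```bash
python3 -c "
from h import *
print(now())"
```

```text
('lip', array([-6.869e+01,  1.000e-02,  7.598e+01]), 'rot', array([ 0.0009, -0.1781, -0.0006]), 'F_sat', array([ 0.98,  0.22, -3.43]), 'tq', array([-0.03,  0.31,  0.  ]), 't', 11.22, 12.74782519715117)
```

>>> play_rows(deltas=[0,-0.5,-0.1,0,0,0,0,0,-1,-0.2,0,0,0,0,0,-1.5,-0.3,0,0,0,0,0,-1.5,-0.3,0,0,0,0])

```text
clock: 11.72
eef_pos: [607.9, 221.8, 72.7]
tool_rot: [2.963, -0.001, 1.856]
force: [1.2, -0.2, -4.3]
width: 13.2
gripper_force: 59.4
```

```bash
python3 -c "
from h import *
print(now())"
```

```text
('lip', array([-7.021e+01,  3.000e-02,  7.598e+01]), 'rot', array([ 0.0009, -0.1782, -0.0006]), 'F_sat', array([ 1.08, -0.52, -4.31]), 'tq', array([0.05, 0.17, 0.01]), 't', 11.72, 13.162203793143407)
```

>>> play_rows(deltas=[0,-0.5,-0.1,0,0,0,0,0,-1,-0.2,0,0,0,0,0,-1.5,-0.3,0,0,0,0,0,-1.5,-0.3,0,0,0,0])

```text
clock: 12.22
eef_pos: [607.0, 221.5, 73.0]
tool_rot: [2.962, -0.001, 1.856]
force: [2.1, -0.4, -3.3]
width: 12.9
gripper_force: 59.3
```

```bash
python3 -c "
from h import *
print(now())"
```

```text
('lip', array([-7.113e+01,  5.000e-02,  7.614e+01]), 'rot', array([ 0.0011, -0.1793, -0.0006]), 'F_sat', array([ 1.86, -0.99, -3.33]), 'tq', array([-0.  , -0.25,  0.06]), 't', 12.22, 12.870644725617906)
```

>>> play_rows(deltas=[0,-0.4,-0.1,0,0,0,0,0,-0.4,-0.1,0,0,0,0])

```text
clock: 12.48
eef_pos: [606.9, 221.6, 73.2]
tool_rot: [2.962, -0.001, 1.856]
force: [3.8, 1.9, -4.5]
width: 12.8
gripper_force: 59.2
```

```bash
python3 -c "
from h import *
print(now())"
```

```text
('lip', array([-71.21,   0.1 ,  76.25]), 'rot', array([ 0.0012, -0.1799, -0.0006]), 'F_sat', array([ 4.13,  0.74, -4.47]), 'tq', array([-0.04, -0.72,  0.05]), 't', 12.47, 12.781100376241097)
```

The stop is felt at x≈-71.2: a hard rise to about 4 N, with the weak pin felt about 3 mm before it. I back off slightly and start swinging down about the lip's end.

```bash
python3 -c "
from h import *
for th in(.18,.165,.15,.135):print(th,rows(*pose(-71.9+4*np.sin(th)+.3,76.1,th,0.05,-.0006)))"
```

```text
0.18 ([-0.1, 0.3, 0.2], [-0.0, -0.001, 0.0])
0.165 ([-0.1, -0.0, 1.5], [0.015, -0.001, 0.0])
0.15 ([-0.1, -0.4, 2.7], [0.03, -0.001, 0.0])
0.135 ([-0.1, -0.8, 4.0], [0.045, -0.001, 0.0])
```

>>> play_rows(deltas=[0,0.3,0.2,0,0,0,0,0,0.1,0.9,0.008,0,0,0,0,0,1.5,0.015,0,0,0,0,-0.2,2.1,0.023,0,0,0,0,-0.4,2.7,0.03,0,0,0,0,-0.4,2.7,0.03,0,0,0])

```text
clock: 13.22
eef_pos: [606.6, 221.5, 70.2]
tool_rot: [2.993, -0.001, 1.856]
force: [5.4, 1.1, -2.4]
width: 13.2
gripper_force: 59.4
```

```bash
python3 -c "
from h import *
print(now())
for th in(.13,.11,.09):print(th,rows(*pose(-71.9+4*np.sin(th)+0,76,th,0.05,-.0006)))"
```

```text
('lip', array([-71.34,   0.1 ,  75.99]), 'rot', array([ 0.0012, -0.1488, -0.0007]), 'F_sat', array([ 5.5 , -0.51, -2.42]), 'tq', array([-0.05, -0.99,  0.06]), 't', 13.22, 13.219091344571261)
0.13 ([-0.1, -0.4, 1.6], [0.019, -0.001, -0.0])
0.11 ([-0.1, -0.9, 3.2], [0.039, -0.001, -0.0])
0.09 ([-0.1, -1.4, 4.9], [0.059, -0.001, -0.0])
```

>>> play_rows(deltas=[0,0.7,0.1,0,0,0,0,0,0.7,0.1,0,0,0,0])

```text
clock: 13.48
eef_pos: [606.7, 221.5, 70.1]
tool_rot: [2.994, -0.001, 1.856]
force: [3.3, 1.0, -2.4]
width: 13.0
gripper_force: 59.6
```

```bash
python3 -c "
from h import *
print(now())
for th in(.13,.11,.09):print(th,rows(*pose(-71.9+4*np.sin(th)+0.0,76,th,0.05,-.0006)))"
```

```text
('lip', array([-71.29,   0.08,  75.95]), 'rot', array([ 0.0009, -0.1479, -0.0005]), 'F_sat', array([ 3.47,  0.01, -2.44]), 'tq', array([-0.01, -0.75,  0.06]), 't', 13.47, 13.009035667426103)
0.13 ([-0.1, -0.4, 1.4], [0.018, -0.001, 0.0])
0.11 ([-0.1, -0.9, 3.1], [0.038, -0.001, 0.0])
0.09 ([-0.1, -1.5, 4.8], [0.058, -0.001, 0.0])
```

>>> play_rows(deltas=[0,0.2,0.7,0.009,0,0,0,0,0.0,1.4,0.018,0,0,0,0,-0.2,2.2,0.028,0,0,0,0,-0.5,3.1,0.038,0,0,0,0,-0.5,3.1,0.038,0,0,0])

```text
clock: 14.1
eef_pos: [606.3, 221.3, 66.6]
tool_rot: [3.033, -0.001, 1.856]
force: [1.3, 0.9, -2.5]
width: 13.0
gripper_force: 59.7
```

```bash
python3 -c "
from h import *
print(now())
for th in(.09,.07,.05):print(th,rows(*pose(-71.9+4*np.sin(th)+0,76,th,0.05,-.0006)))"
```

```text
('lip', array([-7.145e+01,  2.000e-02,  7.581e+01]), 'rot', array([ 0.0009, -0.1088, -0.0007]), 'F_sat', array([ 1.49,  0.53, -2.53]), 'tq', array([ 0.07, -0.27,  0.  ]), 't', 14.1, 12.99267688996997)
0.09 ([0.0, -0.4, 1.4], [0.019, -0.001, -0.0])
0.07 ([0.0, -0.9, 3.1], [0.039, -0.001, -0.0])
0.05 ([0.0, -1.5, 4.7], [0.059, -0.001, -0.0])
```

>>> play_rows(deltas=[0,-0.3,0.8,0.01,0,0,0,0,-0.6,1.5,0.019,0,0,0,0,-0.8,2.3,0.029,0,0,0,0,-0.8,2.3,0.029,0,0,0])

```text
clock: 14.6
eef_pos: [606.2, 221.2, 64.2]
tool_rot: [3.061, -0.001, 1.856]
force: [0.6, 0.5, -1.7]
width: 13.1
gripper_force: 59.7
```

```bash
python3 -c "
from h import *
print(now())
for th in(.07,.05,.03):print(th,rows(*pose(-71.9+4*np.sin(th)+0,76,th,0.05,-.0006)))"
```

```text
('lip', array([-7.127e+01, -1.000e-02,  7.581e+01]), 'rot', array([ 0.001 , -0.0805, -0.0007]), 'F_sat', array([ 0.75,  0.28, -1.68]), 'tq', array([ 0.04, -0.28,  0.01]), 't', 14.6, 13.142107101131177)
0.07 ([0.0, -0.5, 0.7], [0.011, -0.001, -0.0])
0.05 ([0.0, -1.0, 2.4], [0.031, -0.001, -0.0])
0.03 ([0.0, -1.5, 4.0], [0.051, -0.001, -0.0])
```

>>> play_rows(deltas=[0,-0.6,0.3,0.004,0,0,0,0,-1.0,0.9,0.012,0,0,0,0,-1.2,1.7,0.022,0,0,0,0,-1.2,1.7,0.022,0,0,0])

```text
clock: 15.1
eef_pos: [605.4, 221.1, 62.6]
tool_rot: [3.083, -0.001, 1.856]
force: [1.6, 1.1, -1.4]
width: 12.9
gripper_force: 59.8
```

```bash
python3 -c "
from h import *
print(now())
for th in(.05,.04,.03):print(th,rows(*pose(-71.9+4*np.sin(th)+0,75.8,th,0.05,-.0006)))"
```

```text
('lip', array([-7.178e+01,  5.000e-02,  7.606e+01]), 'rot', array([ 0.001 , -0.0591, -0.0006]), 'F_sat', array([ 1.85,  0.57, -1.4 ]), 'tq', array([-0.  , -0.56,  0.  ]), 't', 15.1, 12.91204429354571)
0.05 ([-0.0, -0.1, 1.0], [0.009, -0.001, 0.0])
0.04 ([-0.0, -0.3, 1.9], [0.019, -0.001, 0.0])
0.03 ([-0.0, -0.6, 2.7], [0.029, -0.001, 0.0])
```

>>> play_rows(deltas=[0,-0.1,0.6,0.005,0,0,0,0,-0.2,1.2,0.012,0,0,0,0,-0.3,1.9,0.019,0,0,0,0,-0.3,1.9,0.019,0,0,0])

```text
clock: 15.6
eef_pos: [605.0, 220.9, 60.6]
tool_rot: [3.102, -0.001, 1.856]
force: [2.1, 0.7, -0.5]
width: 12.7
gripper_force: 59.9
```

```bash
python3 -c "
from h import *
print(now())
for th in(.03,.02,.01):print(th,rows(*pose(-71.9+4*np.sin(th)+0,75.8,th,0.05,-.0006)))"
```

```text
('lip', array([-7.192e+01,  3.000e-02,  7.575e+01]), 'rot', array([ 0.0009, -0.0398, -0.0005]), 'F_sat', array([ 2.21,  0.05, -0.55]), 'tq', array([ 0.06, -0.47,  0.06]), 't', 15.6, 12.677851077561204)
0.03 ([-0.0, -0.0, 0.8], [0.01, -0.001, 0.0])
0.02 ([-0.0, -0.3, 1.6], [0.02, -0.001, 0.0])
0.01 ([-0.0, -0.5, 2.5], [0.03, -0.001, 0.0])
```

>>> play_rows(deltas=[0,0,0.5,0.005,0,0,0,0,-0.1,1.0,0.012,0,0,0,0,-0.2,1.6,0.02,0,0,0,0,-0.2,1.6,0.02,0,0,0])

```text
clock: 16.1
eef_pos: [604.6, 220.8, 58.7]
tool_rot: [3.123, -0.001, 1.856]
force: [1.6, 1.3, -3.8]
width: 12.5
gripper_force: 59.5
```

```bash
python3 -c "
from h import *
print(now())
for th in(.01,.0,-.01):print(th,rows(*pose(-71.9+4*np.sin(th)+0,75.5,th,0.05,-.0006)))"
```

```text
('lip', array([-7.205e+01, -2.000e-02,  7.556e+01]), 'rot', array([ 0.0009, -0.019 , -0.0006]), 'F_sat', array([ 1.95,  0.79, -3.82]), 'tq', array([ 0.09, -0.51,  0.02]), 't', 16.1, 12.54315033992349)
0.01 ([0.0, 0.0, 0.8], [0.009, -0.001, 0.0])
0.0 ([0.0, -0.2, 1.7], [0.019, -0.001, 0.0])
-0.01 ([0.0, -0.5, 2.5], [0.029, -0.001, 0.0])
```

>>> play_rows(deltas=[0,0,0.5,0.006,0,0,0,0,-0.1,1.1,0.012,0,0,0,0,-0.2,1.7,0.019,0,0,0,0,-0.2,1.7,0.019,0,0,0])

```text
clock: 16.6
eef_pos: [604.3, 220.7, 57.2]
tool_rot: [-3.141, -0.001, 1.856]
force: [1.0, 1.2, -3.8]
width: 13.1
gripper_force: 59.4
```

```bash
python3 -c "
from h import *
print(now())"
```

```text
('lip', array([-7.206e+01, -3.000e-02,  7.570e+01]), 'rot', array([ 0.0007,  0.0002, -0.0005]), 'F_sat', array([ 1.26,  0.85, -3.81]), 'tq', array([ 0.08, -0.18, -0.  ]), 't', 16.6, 13.069169397336966)
```

>>> play_rows(deltas=[0,-0.1,0.5,0.002,0,0,0,0,-0.2,1.0,0.004,0,0,0,0,-0.2,1.5,0.006,0,0,0,0,-0.2,1.5,0.006,0,0,0])

```text
clock: 17.1
eef_pos: [604.0, 220.6, 57.1]
tool_rot: [-3.136, -0.0, 1.856]
force: [-3.4, -1.7, 7.2]
width: 12.9
gripper_force: 61.0
```

```bash
python3 -c "
from h import *
print(now())"
```

```text
('lip', array([-7.220e+01, -4.000e-02,  7.612e+01]), 'rot', array([ 0.0003,  0.0056, -0.0005]), 'F_sat', array([-3.76, -0.64,  7.22]), 'tq', array([-0.09,  0.61, -0.02]), 't', 17.1, 12.87714493263594)
```

>>> play_rows(deltas=[0,0,-0.6,-0.005,0,0,0,0,0,-1.0,-0.006,0,0,0,0,0,-1.0,-0.006,0,0,0])

```text
clock: 17.48
eef_pos: [604.3, 220.7, 57.2]
tool_rot: [3.141, -0.001, 1.856]
force: [-2.3, -1.7, 3.6]
width: 12.7
gripper_force: 60.5
```

```bash
python3 -c "
from h import *
print(now())"
```

```text
('lip', array([-7.203e+01, -3.000e-02,  7.562e+01]), 'rot', array([ 0.0006, -0.0006, -0.0004]), 'F_sat', array([-2.73, -0.95,  3.61]), 'tq', array([-0.07,  0.53,  0.08]), 't', 17.48, 12.675748554718052)
```

>>> play_rows(deltas=[0,-0.5,-0.3,0,0,0,0,0,-1.0,-0.6,0,0,0,0,0,-1.0,-0.6,0,0,0,0])

```text
clock: 17.85
eef_pos: [604.3, 220.7, 57.2]
tool_rot: [3.139, -0.001, 1.856]
force: [2.3, 0.8, -5.2]
width: 13.0
gripper_force: 59.3
```

```bash
python3 -c "
from h import *
print(now())"
```

```text
('lip', array([-72.05,   0.  ,  75.51]), 'rot', array([ 0.0011, -0.0023, -0.0004]), 'F_sat', array([ 2.47,  0.07, -5.18]), 'tq', array([-0.04, -0.61, -0.04]), 't', 17.85, 13.031509930816904)
```

>>> play_rows(deltas=[0,-0.5,0.2,0,0,0,0,0,-0.5,0.2,0,0,0,0])

```text
clock: 18.1
eef_pos: [604.3, 220.7, 57.3]
tool_rot: [3.138, -0.001, 1.856]
force: [4.3, 1.4, -7.2]
width: 12.7
gripper_force: 59.0
```

```bash
python3 -c "
from h import *
print(now())"
```

```text
('lip', array([-7.209e+01,  1.000e-02,  7.553e+01]), 'rot', array([ 0.0013, -0.0033, -0.0006]), 'F_sat', array([ 4.49,  0.15, -7.2 ]), 'tq', array([-0.03, -1.03,  0.08]), 't', 18.1, 12.665068367350546)
```

>>> play_rows(deltas=[0,0,0.8,0.003,0,0,0,0,0,1.6,0.006,0,0,0,0,0,2.0,0.006,0,0,0,0,0,2.0,0.006,0,0,0])

```text
clock: 18.6
eef_pos: [604.0, 220.6, 57.1]
tool_rot: [-3.139, -0.001, 1.856]
force: [0.7, 0.8, 6.0]
width: 12.7
gripper_force: 61.0
```

```bash
python3 -c "
from h import *
print(now())"
```

```text
('lip', array([-7.224e+01,  3.000e-02,  7.586e+01]), 'rot', array([ 0.0007,  0.0027, -0.0005]), 'F_sat', array([0.87, 0.58, 6.01]), 'tq', array([-0.15, -0.42,  0.05]), 't', 18.6, 12.716062797028073)
```

>>> play_rows(deltas=[0,0,-0.6,0,0,0,0,0,0,-0.6,0,0,0,0.6,0,0,-0.6,0,0,0,0.6,0,0,-0.6,0,0,0,0.6])

```text
clock: 19.1
eef_pos: [602.2, 220.2, 55.6]
tool_rot: [-3.135, -0.001, 1.856]
force: [-0.1, -0.7, -0.6]
width: 51.2
gripper_force: 0.0
```

>>> play_rows(deltas=[0,0,-10,0,0,0,0.6,0,0,-35,0,0,0,0.6,0,0,-80,0,0,0,0.8,-20,0,-130,0,0,0,1,-40,0,-160,0,0,0,1,-40,0,-160,0,0,0,1,-40,0,-160,0,0,0,1])

```text
clock: 19.98
eef_pos: [614.3, 182.4, 215.7]
tool_rot: [-3.136, -0.001, 1.856]
force: [-1.4, 0.1, -0.3]
width: 85.6
gripper_force: 0.0
```

```bash
python3 - <<'E'
from h import *
T=camera_info('wrist')['T'];s=read_state();a=snap('wrist','w7');b=snap('side','d7');c=snap('scene','s7');np.savez('w7',T=T);print(s['force'],s['eef_pos'])
u=proj('side',[S0+[0,0,85]])[0].astype(int);v=proj('scene',[S0+[0,0,85]])[0].astype(int)
w=proj('wrist',[S0+[0,0,85]],T)[0];print(w)
A=cv2.resize(a[0:262,80:429],(400,300),interpolation=2)
top=np.hstack([cv2.resize(b[u[1]-54:u[1]+54,u[0]-72:u[0]+72],(400,300),interpolation=2),cv2.resize(c[v[1]-45:v[1]+45,v[0]-60:v[0]+60],(400,300),interpolation=2)])
cv2.imwrite('pics/c7.png',np.vstack([top,np.hstack([A,cv2.resize(a,(400,300))])])[:,:,::-1])
E
```

```text
[-1.38316893  0.11935144 -0.34925229] [614.29408661 182.43973735 215.67711262]
[241.9137744  137.71000029]
```

View pics/c7.png

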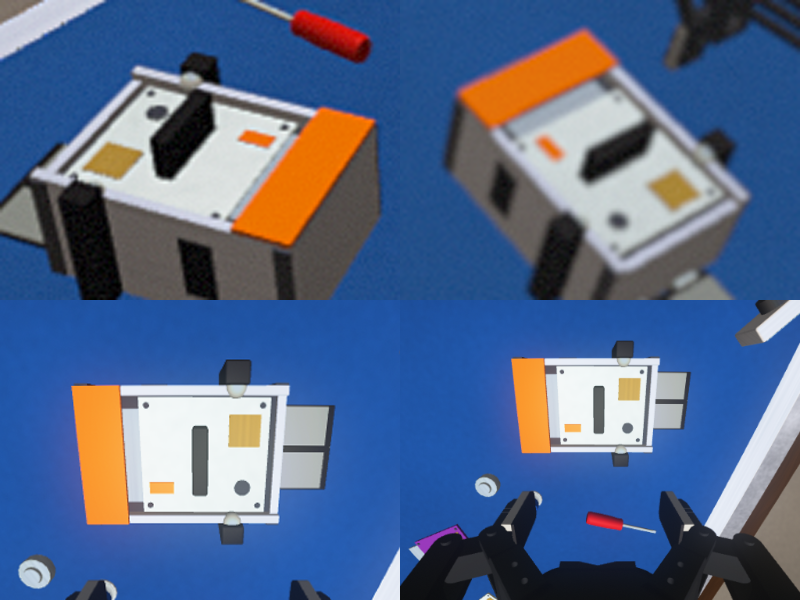

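The panel lies flush under both plungers, with the lip under the ledge and the bystanders untouched. I finish with a numeric check of the panel's place.

```bash
python3 - <<'E'
from h import *
np.set_printoptions(suppress=True,precision=2)
T=np.load('w7.npz')['T'];im=cv2.imread('pics/w7.png');g=cv2.cvtColor(im,6)
RS=Ro.from_euler('z',SY);toS=lambda P:RS.inv().apply(P-S0)
r=[(138,397),(279,397),(275,514),(141,513)]
q=cv2.cornerSubPix(g,np.float32([(80+x*.8725,(y-300)*.8725) for x,y in r]).reshape(-1,1,2),(3,3),(-1,-1),(3,40,.01)).reshape(-1,2)
print(q,toS(plane('wrist',q,80,T)))
# row profile through the +x end at the middle, at plate height, x from 70 to 95
for y in(-30,0,30):
    xs=np.arange(70,96,1.5);P=S0+RS.apply(np.c_[xs,xs*0+y,xs*0+80]);u=proj('wrist',P,T).astype(np.float32)
    print(y,cv2.remap(g,u[:,0].reshape(1,-1),u[:,1].reshape(1,-1),1).ravel().tolist())
E
```

```text
[[199.97  83.33]
 [321.9   83.22]
 [321.59 186.79]
 [203.02 185.84]] [[-44.02  56.71  80.  ]
 [ 85.04  56.89  80.  ]
 [ 93.51 -58.3   80.  ]
 [-46.99 -57.37  80.  ]]
-30 [242, 242, 242, 242, 241, 239, 189, 101, 101, 100, 147, 228, 237, 237, 237, 233, 173, 156]
0 [242, 242, 242, 242, 242, 240, 180, 103, 103, 103, 148, 228, 236, 236, 236, 234, 211, 193]
30 [186, 229, 242, 242, 242, 239, 173, 101, 98, 98, 156, 228, 235, 235, 235, 233, 208, 190]
```

```bash
python3 -c "
from cell import *
print(finish_job())"
```

```text
the job is handed in; nothing more can be done
None
```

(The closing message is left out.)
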